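# Release the key left latched on the bench test box

## Task

One of the four white keys on the grey test box has been left latched down, so its output is still on. Tap each key lightly in turn, from the left-hand one to the right-hand one as the robot sees them, without releasing or switching any of them, to find which one it is; then press the latched key firmly so that it lets go and comes up, and take the hand away with all four keys up. Only touch and press: do not push an unlatched key well down, and do not shift or lift the things lying around.

Things in the scene. Friction and masses are not known exactly. Their poses are not given: they have to be found in the camera images.
- test_box: grey switch box, black top panel, fixed to the desk, 96 (x) x 240 (y) x 45 mm high; origin at the centre of its underside on the desk, z up, x to its back, y along the key row to its left end. Four white keys on top, 50 mm apart: centres at x -12 mm, y +75 (left-hand), +25, -25, -75 mm (right-hand). Red and blue socket collars 4 mm tall stand 41 mm behind each key
- cap_a: one of four identical white square keys, 26 x 26 mm; origin at the centre of its top face, z up. Which letter stands where in the row, and where the latched one is, changes. For all four: any key that is up has its top 57 mm above the desk (12 mm above the panel); the latched one stands 3 mm lower, at 54 mm
- cap_b: one of four identical white square keys, 26 x 26 mm; origin at the centre of its top face, z up. Which letter stands where in the row, and where the latched one is, changes. For all four: a key that is up is a spring: it starts to yield at 2.5 N and takes 1.5 N more per mm; pushed over 5.5 mm down (about 11 N) it counts as switched, a mistake
- cap_c: one of four identical white square keys, 26 x 26 mm; origin at the centre of its top face, z up. Which letter stands where in the row, and where the latched one is, changes. For all four: whichever key is latched yields little or not at all below 6 N; pushed about 3 mm further down (about 11 N, top at about 51 mm) it lets go and springs up to full height as the finger rises
- cap_d: one of four identical white square keys, 26 x 26 mm; origin at the centre of its top face, z up. Which letter stands where in the row, and where the latched one is, changes. For all four: every key stops dead 8 mm below its up position (14.5 N). 1 to 5 N makes a good light tap; over 0.5 N counts as touched
- phone: dark phone, 67 x 140 x 8 mm, lying loose left of the box; origin at the centre of its underside. Leave alone
- driver: small red and yellow screwdriver, 17 x 118 x 17 mm, lying loose in front of the box; origin at the centre of its underside. Leave alone
- blower: blue rubber air blower, 54 x 104 x 53 mm, loose right of the box; origin at the centre of its underside. Leave alone
- suction_cup: dark red suction lifter with a ring, 43 x 43 x 37 mm, loose in front of the box near its right end; origin at the centre of its underside. Leave alone
- tape_roll: brown roll of tape lying flat, 68 mm across, 19 mm high, loose on the form sheet behind the box; origin at the centre of its underside. Leave alone
- mug: white mug, 80 mm across without its handle, 91 mm high, loose on the form sheet behind the box; origin at the centre of its underside. Leave alone

How it is judged:
On the way, in this order (a step that is already met when the one before it is completed fails the run):
1. the fingers touch the left-hand key of the row (more than 0.5 N) while the latched key is still down (not (distance of cap_a from where it was at the start of the episode above 0.0018 m and z of cap_a in the frame of test_box above 0.0558 m) and not (distance of cap_b from where it was at the start of the episode above 0.0018 m and z of cap_b in the frame of test_box above 0.0558 m) and not (distance of cap_c from where it was at the start of the episode above 0.0018 m and z of cap_c in the frame of test_box above 0.0558 m) and not (distance of cap_d from where it was at the start of the episode above 0.0018 m and z of cap_d in the frame of test_box above 0.0558 m) and ((contact force between the fingers and cap_a above 0.5 N and y of cap_a in the frame of test_box between 0.055 and 0.095 m) or (contact force between the fingers and cap_b above 0.5 N and y of cap_b in the frame of test_box between 0.055 and 0.095 m) or (contact force between the fingers and cap_c above 0.5 N and y of cap_c in the frame of test_box between 0.055 and 0.095 m) or (contact force between the fingers and cap_d above 0.5 N and y of cap_d in the frame of test_box between 0.055 and 0.095 m))), for 0.04 s.
2. the fingers touch the second key of the row (more than 0.5 N) while the latched key is still down (not (distance of cap_a from where it was at the start of the episode above 0.0018 m and z of cap_a in the frame of test_box above 0.0558 m) and not (distance of cap_b from where it was at the start of the episode above 0.0018 m and z of cap_b in the frame of test_box above 0.0558 m) and not (distance of cap_c from where it was at the start of the episode above 0.0018 m and z of cap_c in the frame of test_box above 0.0558 m) and not (distance of cap_d from where it was at the start of the episode above 0.0018 m and z of cap_d in the frame of test_box above 0.0558 m) and ((contact force between the fingers and cap_a above 0.5 N and y of cap_a in the frame of test_box between 0.005 and 0.045 m) or (contact force between the fingers and cap_b above 0.5 N and y of cap_b in the frame of test_box between 0.005 and 0.045 m) or (contact force between the fingers and cap_c above 0.5 N and y of cap_c in the frame of test_box between 0.005 and 0.045 m) or (contact force between the fingers and cap_d above 0.5 N and y of cap_d in the frame of test_box between 0.005 and 0.045 m))), for 0.04 s.
3. the fingers touch the third key of the row (more than 0.5 N) while the latched key is still down (not (distance of cap_a from where it was at the start of the episode above 0.0018 m and z of cap_a in the frame of test_box above 0.0558 m) and not (distance of cap_b from where it was at the start of the episode above 0.0018 m and z of cap_b in the frame of test_box above 0.0558 m) and not (distance of cap_c from where it was at the start of the episode above 0.0018 m and z of cap_c in the frame of test_box above 0.0558 m) and not (distance of cap_d from where it was at the start of the episode above 0.0018 m and z of cap_d in the frame of test_box above 0.0558 m) and ((contact force between the fingers and cap_a above 0.5 N and y of cap_a in the frame of test_box between -0.045 and -0.005 m) or (contact force between the fingers and cap_b above 0.5 N and y of cap_b in the frame of test_box between -0.045 and -0.005 m) or (contact force between the fingers and cap_c above 0.5 N and y of cap_c in the frame of test_box between -0.045 and -0.005 m) or (contact force between the fingers and cap_d above 0.5 N and y of cap_d in the frame of test_box between -0.045 and -0.005 m))), for 0.04 s.
4. the fingers touch the right-hand key of the row (more than 0.5 N) while the latched key is still down (not (distance of cap_a from where it was at the start of the episode above 0.0018 m and z of cap_a in the frame of test_box above 0.0558 m) and not (distance of cap_b from where it was at the start of the episode above 0.0018 m and z of cap_b in the frame of test_box above 0.0558 m) and not (distance of cap_c from where it was at the start of the episode above 0.0018 m and z of cap_c in the frame of test_box above 0.0558 m) and not (distance of cap_d from where it was at the start of the episode above 0.0018 m and z of cap_d in the frame of test_box above 0.0558 m) and ((contact force between the fingers and cap_a above 0.5 N and y of cap_a in the frame of test_box between -0.095 and -0.055 m) or (contact force between the fingers and cap_b above 0.5 N and y of cap_b in the frame of test_box between -0.095 and -0.055 m) or (contact force between the fingers and cap_c above 0.5 N and y of cap_c in the frame of test_box between -0.095 and -0.055 m) or (contact force between the fingers and cap_d above 0.5 N and y of cap_d in the frame of test_box between -0.095 and -0.055 m))), for 0.04 s.
5. the latched key is released: all four keys stand up (tops within 1.2 mm of full height) (z of each of cap_a, cap_b, cap_c, cap_d in the frame of test_box above 0.0558 m), for 0.2 s.
At the end, for the whole second after the job is handed in: all four keys are up (tops within 1.2 mm of the full 57 mm), and each bystander lies within 15 mm of where it was (all of step 5 and distance of each of phone, driver, blower, suction_cup, tape_roll, mug from where it was at the start of the episode below 0.015 m); the robot touches nothing.
It fails at once if an unlatched key is pushed more than 5.5 mm down (distance of any of cap_a, cap_b, cap_c, cap_d from where it was at the start of the episode above 0.0055 m).
It fails at once if a thing lying around is shifted or lifted by more than 15 mm (distance of any of phone, driver, blower, suction_cup, tape_roll, mug from where it was at the start of the episode above 0.015 m).
It also fails if it takes over 51 s, if anything falls off the work surface, if the arm or the gripper's body presses on something with over 40 N, if the wrist force passes 120 N, or if a joint passes its speed limit or range.

## Robot

A 6-joint arm with a two-finger parallel gripper is mounted at the origin on a cart in front of the work surface, level with it; the furniture and walls round the work are solid. World frame = base frame: x ahead of the robot, y to its left, z up, the work surface at z = 0. Lengths are in m, angles in rad, forces in N, time in s.
With the tool pointing down it reaches from about 0.275 to 0.85 m from the base axis. Payload 19 kg.
Tool frame: the origin (TCP) lies midway between the tips of the shut fingers; the grasp point (between the pads) lies grip_point_offset behind it (grip_point_offset is the distance from the TCP to the grasp point, in m); z points along the fingers, y is the line along which they close (so a half turn about z gives the same grasp; the last joint's range is limited). The gripper opens to 85 mm and grips with 20 to 120 N. Pads are 22 mm wide; open, the fingers measure 114 mm over their backs; the gripper's body (76 mm by 85 mm) begins 54 mm behind the grasp point. The pads swing forward as they close: fully open they stand 13 mm farther back than shut.
Start: joints at [1.201, 0.15, 1.437, -0, 1.554, -0.134], TCP at [0.134, 0.559, 0.231] pointing down, gripper open.
Joint ranges: [-2.8, 2.8], [-0.68, 2.1], [0.12, 2.68], [-1.39, 4.53], [0.16, 2.79], [-2.81, 2.81]. Speed limits (rad/s): [1.89, 1.89, 2.22, 3.01, 3.01, 3.01].

## Interface

Orientations are given as a unit quaternion [w, x, y, z].
In Python, from cell import sense, get_image, close_job, spot_in, pinpoint, grip_point_offset gives the robot as it stands.
- The arm moves only by the tool step_arm, never from a script. Its argument "commands" is a list of rows, each a list of 7 numbers: the shift along the tool's x, y, z as a fraction of full scale, then the turn, a rotation vector about the tool's x, y, z as a fraction of full scale, then the opening, from 0 (shut) to 1 (fully open). In form: [[dx, dy, dz, rx, ry, rz, hand], ...]. A call has 1 to 10 rows; each row shifts and turns the commanded pose from where the row before left it, along the tool's axes as they then stand; what a row does not reach is not made up. Full scale, the value 1, is 0.075 m for a shift and 90 degrees for a turn. A row lasts 1/8 s, in which the tool goes at most 62.5 mm and 10.7 degrees, less where a joint would pass 70% of its speed; a pose out of reach is approached as far as the arm can. A call with a number of a shift or a turn outside -1 to 1 is refused whole. A call with a gripper value outside its range is refused whole. The fingers move at their own pace and stop on an object; "grip_force" is the grip in N (left out, the last holds). Time passes only in rows, so rows that do not move let the fingers close. It gives the time, the measured TCP pose, the force, the opening and the grip force at its end, in the units of the state.
- sense(): the state, without advancing time (a new reading comes with each control period).
- get_image(name): name is "scene" or "top" or "wrist"; returns a dict with "color" (480x640x3 uint8, blue, green, red), "intrinsics" (3x3 intrinsics, pixels), "R" (3x3) and "t" (3): a world point X has camera coordinates R X + t. Camera axes: x right, y down, z forward; pixel columns grow to the right and rows downward; lengths in m; the calibration is good to about 2 mm. A picture is of the moment at which its call begins. There is no depth.
- close_job(): hands the job in; it is judged then, once.
Trained networks look in a picture, given as the dict that the camera call returned (one of the last four; its "shot" number tells which), for a name from the list of things; names that differ only in an ending like _2 or _b are one class to them, and where a whole thing is asked for, a point or a joint stands for the part that bears it (a point fixed in the world has none). Each returns a list of dicts, best first, with "score" (0 to 1); they miss things now and then, are a little off and sometimes report something else, mostly with a low value. They report only what shows in the picture. A call takes as long as a camera call.
- spot_in(picture, thing): "rect" ([left, top, right, bottom] in pixels, round what is visible of it).
- pinpoint(picture, thing): "location" ([row, column] in pixels: a listed point, or the origin of a listed thing).
The state is a dict: "t": time; "qpos": joint angles; "dq": joint speeds; "tau": joint torques, N m; "ee_pos": TCP position; "tcp_rot": TCP orientation; "force": force on the tool from outside, world axes, zero at the start; "moment": the same for the moment, N m; "finger_gap": finger opening in m; "grip_force": force on a finger pad.
Only numpy, scipy, OpenCV 4.12 (cv2) and the standard library are available. Lean on these libraries where they do the work, as an engineer would, in place of code of your own. Each camera call takes 0.05 s, during which the arm holds its last target. There are 200 camera calls.

## Working session

There is one attempt and no reset: what is moved stays moved. The work goes in short steps, Python scripts to look and compute and a tool call to move; the robot and the scene stay as the last step left them, time stands still between calls to the robot, and variables do not carry over. Pictures are saved under pics/ and viewed, at most 10 in all, crops included, and the job is handed in when it is done.

Besides the shell and the picture viewer there is one more tool, called by a JSON object that holds its "fn" and its "kwargs", one argument or row to a line. step_arm: Moves the arm, as the interface text tells. Shift numbers are shares of 0.075 m and turn numbers shares of 90 degrees, none past 1 either way. Its arguments: {"type":"object","properties":{"commands":{"type":"array","items":{"type":"array","items":{"type":"number","minimum":-1,"maximum":1}}},"grip_force":{"type":"number"}},"required":["commands"]}

```bash
mkdir -p pics
cat > h.py <<'E'
import numpy as np, cv2
from cell import *
def ray(p,rc,z):
    K=np.array(p["intrinsics"]);R=np.array(p["R"]);t=np.array(p["t"])
    d=R.T@np.linalg.solve(K,[rc[1],rc[0],1]);c=-R.T@t
    return c+d*(z-c[2])/d[2]
E
python3 - <<'E'
from h import *
s=sense();print({k:np.round(s[k],3) for k in s},grip_point_offset)
for n in("top","scene"):
    p=get_image(n);cv2.imwrite(f"pics/{n}1.png",p["color"])
    for th,z in(("test_box",0),("cap_a",.057)):
        for d in pinpoint(p,th)[:5]:print(n,th,round(d["score"],2),np.round(d["location"]),np.round(ray(p,d["location"],z),4))
E
```

```text
{'t': np.float64(0.0), 'qpos': array([ 1.201,  0.151,  1.438,  0.   ,  1.554, -0.134]), 'dq': array([ 0.   ,  0.   , -0.001, -0.001, -0.   ,  0.001]), 'tau': array([ 0.0000e+00, -7.1307e+01, -5.7085e+01, -0.0000e+00,  9.0000e-03,
        0.0000e+00]), 'ee_pos': array([0.134, 0.559, 0.231]), 'tcp_rot': array([-0.   ,  0.118,  0.993, -0.001]), 'force': array([-0.482,  0.269,  0.272]), 'moment': array([ 0.037, -0.002,  0.012]), 'grip_force': np.float64(0.0), 'finger_gap': np.float64(0.086)} 0.0187
top test_box 0.74 [262. 328.] [0.5116 0.0739 0.    ]
top cap_a 0.72 [264. 320.] [0.5004 0.0954 0.057 ]
top cap_a 0.69 [267. 364.] [ 0.4931 -0.0035  0.057 ]
top cap_a 0.59 [270. 339.] [0.4872 0.0515 0.057 ]
top cap_a 0.42 [261. 294.] [0.5084 0.1511 0.057 ]
scene test_box 0.57 [292. 321.] [ 0.5082  0.0705 -0.    ]
scene test_box 0.18 [281. 329.] [0.5402 0.0732 0.    ]
scene cap_a 0.76 [295. 351.] [ 0.4892 -0.0068  0.057 ]
scene cap_a 0.67 [321. 282.] [0.3818 0.0559 0.057 ]
scene cap_a 0.62 [270. 304.] [0.4929 0.0954 0.057 ]
scene cap_a 0.54 [255. 283.] [0.5017 0.1479 0.057 ]
scene cap_a 0.49 [282. 329.] [0.4934 0.0407 0.057 ]
```

Run:
```python
import cv2
a=cv2.imread("pics/top1.png")[170:370,200:450];cv2.imwrite("pics/t1c.png",cv2.resize(a,None,fx=3,fy=3,interpolation=2))
```

```text
(no output)
```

View pics/t1c.png

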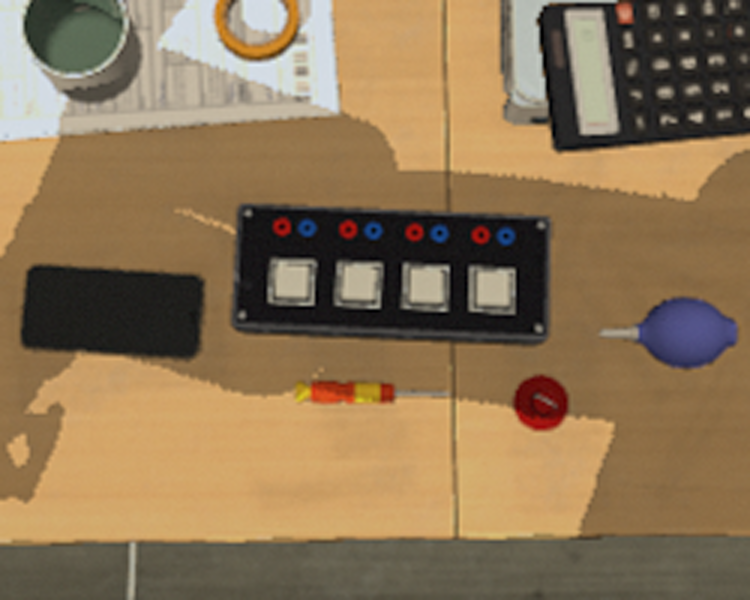

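View pics/scene1.png

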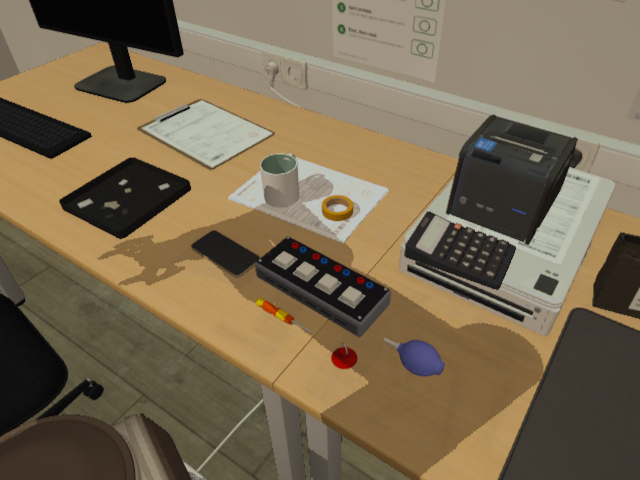

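The top crop shows the four keys at crop pixels (293,282), (359,284), (426,287) and (492,290), which is full-image columns of about 298, 320, 342 and 364. The box lies nearly square to the robot, with clear space around it. I'll segment the caps to place them more precisely.

```bash
cat >> h.py <<'E'
def caps(p,cents,r,thr=150):
    g=p["color"].min(2);out=[]
    for rr,cc in cents:
        y0,x0=int(rr-r),int(cc-r);w=np.clip(g[y0:y0+2*r+1,x0:x0+2*r+1].astype(float)-thr,0,None)
        yy,xx=np.mgrid[y0:y0+w.shape[0],x0:x0+w.shape[1]]
        out.append(((w*yy).sum()/w.sum(),(w*xx).sum()/w.sum()))
    return out
E
python3 - <<'E'
from h import *
p=get_image("top")
c=caps(p,[(264,297.7),(264.7,319.7),(265.7,342),(266.7,364)],9,120)
X=np.array([ray(p,k,.057) for k in c]);print(np.round(c,1),np.round(X,4))
d=X[0]-X[3];print(np.degrees(np.arctan2(-d[0],d[1])),np.linalg.norm(d),X.mean(0))
p=get_image("scene")
c=caps(p,[(260,286),(271,305),(283,328),(297,352)],8,120)
X=np.array([ray(p,k,.057) for k in c]);print(np.round(c,1),np.round(X,4),X.mean(0))
E
```

```text
[[263.  296.8]
 [263.6 319.4]
 [264.5 341.8]
 [265.5 364. ]] [[ 0.5031  0.146   0.057 ]
 [ 0.5012  0.0955  0.057 ]
 [ 0.4987  0.0456  0.057 ]
 [ 0.4961 -0.0038  0.057 ]]
-2.677853534608794 0.14995597980914008 [0.49976972 0.07081615 0.057     ]
[[257.7 284.5]
 [268.4 305.4]
 [280.7 327.8]
 [293.9 351.6]] [[ 0.4981  0.1419  0.057 ]
 [ 0.4974  0.0946  0.057 ]
 [ 0.4949  0.0449  0.057 ]
 [ 0.4921 -0.0053  0.057 ]] [0.4956224  0.06900781 0.057     ]
```

{"fn": "step_arm", "kwargs": {
  "commands": [
    [0,0,0,0,0,-0.06,0],
    [0,0,0,0,0,-0.06,0],
    [-0.5,-0.5,0,0,0,0,0],
    [-0.5,-0.5,0,0,0,0,0],
    [-0.5,-0.5,0,0,0,0,0],
    [-0.5,-0.5,0,0,0,0,0],
    [-0.5,-0.5,0,0,0,0,0],
    [-0.5,-0.5,0,0,0,0,0],
    [-0.5,-0.5,0,0,0,0,0],
    [-0.5,-0.5,0,0,0,0,0]
  ]
}}

```text
t: 1.65
ee_pos: [0.4208, 0.2437, 0.2315]
tcp_rot: [0.0, 0.024, 1.0, 0.0]
force: [0.6, 0.5, 0.4]
finger_gap: 0.0002
grip_force: 0.0
```

{"fn": "step_arm", "kwargs": {
  "commands": [
    [-0.5,-0.5,0,0,0,0,0],
    [-0.5,-0.5,0.3,0,0,0,0],
    [0,0,0.5,0,0,0,0],
    [0,0,0,0,0,0,0],
    [0,0,0,0,0,0,0],
    [0,0,0,0,0,0,0]
  ]
}}

```text
t: 2.4
ee_pos: [0.4915, 0.1674, 0.173]
tcp_rot: [0.001, 0.023, 1.0, 0.0]
force: [0.6, -1.0, 0.9]
finger_gap: 0.0
grip_force: 0.0
```

Run:
```python
from h import *
p=get_image("wrist");cv2.imwrite("pics/w1.png",p["color"])
K=np.array(p["intrinsics"])
for X in [(.5005,.144,.057),(.499,.0945,.057),(.497,.045,.057),(.494,-.0045,.057)]:
    c=np.array(p["R"])@X+p["t"];print(np.round(K@c/c[2],1)[:2])
for d in pinpoint(p,"cap_a")[:5]:print(round(d["score"],2),np.round(d["location"],1),np.round(ray(p,d["location"],.057),4))
```

```text
[293.6 243.2]
[226.5 244.2]
[159.3 244.5]
[ 91.9 243.6]
0.97 [249.2 226.7] [0.5029 0.0942 0.057 ]
0.96 [249.8 161.2] [0.5011 0.0457 0.057 ]
0.83 [248.6  91.6] [ 0.4978 -0.0056  0.057 ]
0.58 [247.  296.6] [0.5036 0.146  0.057 ]
```

View pics/w1.png

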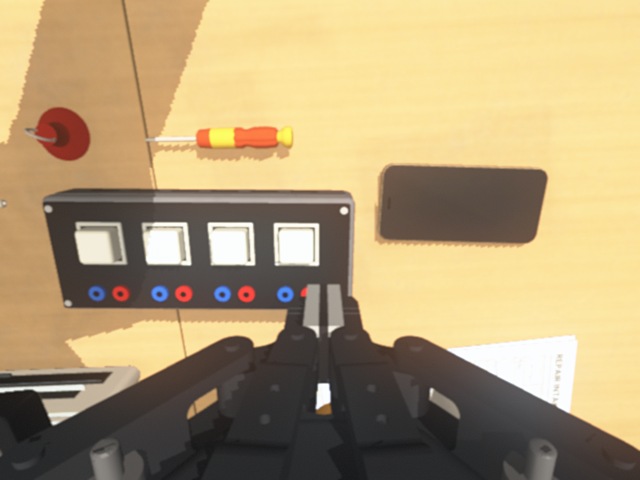

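The wrist view shows the keys at columns 296, 231, 166 and 100, row 244. That matches the top-camera fit, so I'll descend over the left-hand key.

{"fn": "step_arm", "kwargs": {
  "commands": [
    [-0.13,-0.29,0.4,0,0,0,0],
    [0,0,0.5,0,0,0,0],
    [0,0,0.44,0,0,0,0],
    [0,0,0,0,0,0,0],
    [0,0,0,0,0,0,0],
    [0,0,0,0,0,0,0]
  ]
}}

```text
t: 3.25
ee_pos: [0.5007, 0.1448, 0.0725]
tcp_rot: [0.001, 0.024, 1.0, 0.0]
force: [-0.3, 0.1, 0.9]
finger_gap: -0.0002
grip_force: 0.0
```

{"fn": "step_arm", "kwargs": {
  "commands": [
    [0,0,0.1,0,0,0,0],
    [0,0,0.08,0,0,0,0],
    [0,0,0,0,0,0,0],
    [0,0,0,0,0,0,0]
  ]
}}

```text
t: 3.75
ee_pos: [0.4999, 0.1446, 0.0573]
tcp_rot: [-0.0, 0.024, 1.0, -0.0]
force: [0.1, 0.3, 0.3]
finger_gap: -0.0002
grip_force: 0.0
```

{"fn": "step_arm", "kwargs": {
  "commands": [
    [0,0,0.013,0,0,0,0],
    [0,0,0.013,0,0,0,0],
    [0,0,0,0,0,0,0],
    [0,0,0,0,0,0,0]
  ]
}}

```text
t: 4.25
ee_pos: [0.4999, 0.1445, 0.0554]
tcp_rot: [-0.0, 0.024, 1.0, -0.0]
force: [-0.2, 0.0, -0.5]
finger_gap: -0.0001
grip_force: 0.0
```

{"fn": "step_arm", "kwargs": {
  "commands": [
    [0,0,0.013,0,0,0,0],
    [0,0,0,0,0,0,0],
    [0,0,0,0,0,0,0]
  ]
}}

```text
t: 4.62
ee_pos: [0.4999, 0.1445, 0.0543]
tcp_rot: [-0.0, 0.024, 1.0, -0.0]
force: [-0.3, -0.0, -0.7]
finger_gap: 0.0006
grip_force: 0.0
```

{"fn": "step_arm", "kwargs": {
  "commands": [
    [0,0,0.009,0,0,0,0],
    [0,0,0,0,0,0,0],
    [0,0,0,0,0,0,0]
  ]
}}

```text
t: 5.0
ee_pos: [0.5, 0.1446, 0.0539]
tcp_rot: [0.0, 0.024, 1.0, -0.0]
force: [-2.5, -0.1, 5.9]
finger_gap: -0.0
grip_force: 2.6
```

Stiff contact at z = 0.054 means the left-hand key is probably the latched one. I'll still tap the others in order.

{"fn": "step_arm", "kwargs": {
  "commands": [
    [0,0,-0.2,0,0,0,0],
    [0,-0.34,0,0,0,0,0],
    [0,-0.327,0,0,0,0,0],
    [0,0,0,0,0,0,0],
    [0,0,0,0,0,0,0],
    [0,0,0,0,0,0,0]
  ]
}}

```text
t: 5.75
ee_pos: [0.4976, 0.0951, 0.0689]
tcp_rot: [0.0, 0.023, 1.0, 0.0]
force: [-0.1, 0.3, 0.2]
finger_gap: 0.0002
grip_force: 0.0
```

{"fn": "step_arm", "kwargs": {
  "commands": [
    [0,0,0.1,0,0,0,0],
    [0,0,0.045,0,0,0,0],
    [0,0,0,0,0,0,0],
    [0,0,0,0,0,0,0]
  ]
}}

```text
t: 6.25
ee_pos: [0.4975, 0.0946, 0.0578]
tcp_rot: [-0.0, 0.024, 1.0, -0.0]
force: [0.8, -0.9, 0.8]
finger_gap: 0.0001
grip_force: 0.0
```

{"fn": "step_arm", "kwargs": {
  "commands": [
    [0,0,0.013,0,0,0,0],
    [0,0,0,0,0,0,0],
    [0,0,0,0,0,0,0]
  ]
}}

```text
t: 6.62
ee_pos: [0.4976, 0.0946, 0.057]
tcp_rot: [0.0, 0.024, 1.0, -0.0]
force: [0.3, -0.2, 1.2]
finger_gap: 0.0
grip_force: 1.1
```

{"fn": "step_arm", "kwargs": {
  "commands": [
    [0,0,0.011,0,0,0,0],
    [0,0,0,0,0,0,0],
    [0,0,0,0,0,0,0]
  ]
}}

```text
t: 7.0
ee_pos: [0.4976, 0.0946, 0.0561]
tcp_rot: [0.0, 0.024, 1.0, -0.0]
force: [0.2, 0.4, 4.5]
finger_gap: 0.0002
grip_force: 1.8
```

Key 2 is springy and sits at full height, so it's up. On to key 3.

{"fn": "step_arm", "kwargs": {
  "commands": [
    [0,0,-0.169,0,0,0,0],
    [0,-0.34,0,0,0,0,0],
    [0,-0.327,0,0,0,0,0],
    [0,0,0,0,0,0,0],
    [0,0,0.1,0,0,0,0],
    [0,0,0.058,0,0,0,0],
    [0,0,0,0,0,0,0],
    [0,0,0,0,0,0,0]
  ]
}}

```text
t: 8.0
ee_pos: [0.4951, 0.045, 0.0569]
tcp_rot: [-0.0, 0.023, 1.0, 0.0]
force: [-0.5, 0.9, 2.4]
finger_gap: 0.0001
grip_force: 1.2
```

{"fn": "step_arm", "kwargs": {
  "commands": [
    [0,0,0.011,0,0,0,0],
    [0,0,0,0,0,0,0],
    [0,0,0,0,0,0,0]
  ]
}}

```text
t: 8.38
ee_pos: [0.4953, 0.0447, 0.0562]
tcp_rot: [0.0, 0.024, 1.0, 0.0]
force: [-0.7, 3.3, 4.2]
finger_gap: 0.0003
grip_force: 1.8
```

Key 3 is up too.

{"fn": "step_arm", "kwargs": {
  "commands": [
    [0,0,-0.169,0,0,0,0],
    [0,-0.34,0,0,0,0,0],
    [0,-0.327,0,0,0,0,0],
    [0,0,0,0,0,0,0],
    [0,0,0.1,0,0,0,0],
    [0,0,0.058,0,0,0,0],
    [0,0,0,0,0,0,0],
    [0,0,0,0,0,0,0]
  ]
}}

```text
t: 9.38
ee_pos: [0.4927, -0.005, 0.0569]
tcp_rot: [-0.0, 0.023, 1.0, 0.0]
force: [-1.0, 2.0, 2.0]
finger_gap: 0.0
grip_force: 1.2
```

{"fn": "step_arm", "kwargs": {
  "commands": [
    [0,0,0.011,0,0,0,0],
    [0,0,0,0,0,0,0],
    [0,0,0,0,0,0,0]
  ]
}}

```text
t: 9.75
ee_pos: [0.4929, -0.0053, 0.0562]
tcp_rot: [0.0, 0.024, 1.0, 0.0]
force: [-1.0, 2.8, 2.8]
finger_gap: 0.0001
grip_force: 1.8
```

Keys 2, 3 and 4 are up, so the left-hand key is the latched one. I'll go back to it.

{"fn": "step_arm", "kwargs": {
  "commands": [
    [0,0,-0.25,0,0,0,0],
    [0,0.5,0,0,0,0,0],
    [0,0.5,0,0,0,0,0],
    [0,0.5,0,0,0,0,0],
    [0,0.5,0,0,0,0,0],
    [0,0,0,0,0,0,0],
    [0,0,0.13,0,0,0,0],
    [0,0,0.12,0,0,0,0],
    [0,0,0,0,0,0,0],
    [0,0,0,0,0,0,0]
  ]
}}

```text
t: 11.0
ee_pos: [0.4999, 0.1441, 0.056]
tcp_rot: [-0.0, 0.024, 1.0, -0.0]
force: [-0.1, 0.4, 0.3]
finger_gap: 0.0001
grip_force: 0.0
```

{"fn": "step_arm", "kwargs": {
  "commands": [
    [0,0,0.027,0,0,0,0],
    [0,0,0.02,0,0,0,0],
    [0,0,0,0,0,0,0],
    [0,0,0,0,0,0,0]
  ]
}}

```text
t: 11.5
ee_pos: [0.5001, 0.1444, 0.0529]
tcp_rot: [0.0, 0.024, 1.0, -0.0]
force: [-1.3, -1.8, 6.1]
finger_gap: -0.0001
grip_force: 2.9
```

{"fn": "step_arm", "kwargs": {
  "commands": [
    [0,0,0.016,0,0,0,0],
    [0,0,0.016,0,0,0,0],
    [0,0,0,0,0,0,0],
    [0,0,0,0,0,0,0]
  ]
}}

```text
t: 12.0
ee_pos: [0.5001, 0.1444, 0.0508]
tcp_rot: [0.0, 0.024, 1.0, -0.0]
force: [-4.6, -2.5, 11.1]
finger_gap: -0.0002
grip_force: 5.7
```

Now 0.6 mm further for margin, then rise.

{"fn": "step_arm", "kwargs": {
  "commands": [
    [0,0,0.009,0,0,0,0],
    [0,0,0,0,0,0,0],
    [0,0,0,0,0,0,0]
  ]
}}

```text
t: 12.38
ee_pos: [0.5001, 0.1444, 0.0502]
tcp_rot: [0.0, 0.024, 1.0, -0.0]
force: [-3.7, -2.0, 12.6]
finger_gap: 0.0002
grip_force: 6.2
```

{"fn": "step_arm", "kwargs": {
  "commands": [
    [0,0,-0.04,0,0,0,0],
    [0,0,-0.2,0,0,0,0],
    [0,0,-0.5,0,0,0,0],
    [0,0,-0.5,0,0,0,0],
    [0.5,0.5,-0.4,0,0,0,0],
    [0.5,0.5,0,0,0,0,0],
    [0,0,0,0,0,0,0],
    [0,0,0,0,0,0,0],
    [0,0,0,0,0,0,0]
  ]
}}

```text
t: 13.5
ee_pos: [0.429, 0.2223, 0.1724]
tcp_rot: [-0.0, 0.024, 1.0, -0.0]
force: [0.2, 0.9, 0.0]
finger_gap: -0.0
grip_force: 0.0
```

Run:
```python
from h import *
p=get_image("scene");a=p["color"][225:345,240:400]
b=cv2.imread("pics/scene1.png")[225:345,240:400]
cv2.imwrite("pics/s2.png",cv2.resize(np.vstack([b,a]),None,fx=2.5,fy=2.5,interpolation=2))
p=get_image("wrist");cv2.imwrite("pics/w2.png",p["color"])
```

```text
(no output)
```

View pics/s2.png

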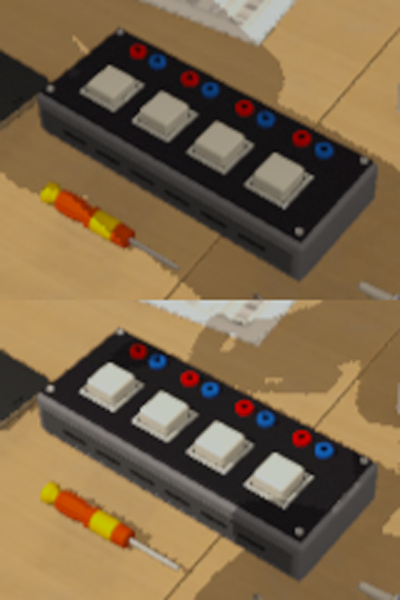

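View pics/w2.png

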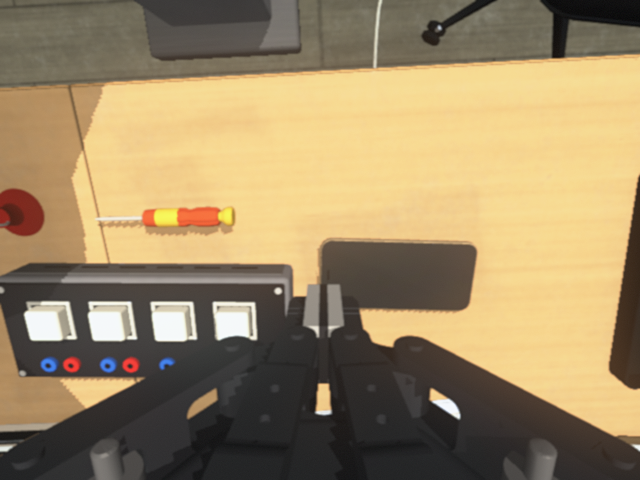

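The scene crops (before above, after below) show the left key at about (112,383), roughly 1 px higher than before. The other keys, the driver and the phone look unchanged. A shift of 1 px isn't conclusive, so I'll check with a light touch.

{"fn": "step_arm", "kwargs": {
  "commands": [
    [-0.5,-0.5,0,0,0,0,0],
    [-0.5,-0.5,0.4,0,0,0,0],
    [0,0,0.5,0,0,0,0],
    [0,0,0.5,0,0,0,0],
    [0,0,0.1,0,0,0,0],
    [0,0,0,0,0,0,0],
    [0,0,0,0,0,0,0],
    [0,0,0,0,0,0,0]
  ]
}}

```text
t: 14.6
ee_pos: [0.5004, 0.1446, 0.0611]
tcp_rot: [0.001, 0.024, 1.0, 0.0]
force: [0.3, 0.4, -0.3]
finger_gap: -0.0003
grip_force: 0.0
```

{"fn": "step_arm", "kwargs": {
  "commands": [
    [0,0,0.04,0,0,0,0],
    [0,0,0.02,0,0,0,0],
    [0,0,0,0,0,0,0],
    [0,0,0,0,0,0,0]
  ]
}}

```text
t: 15.1
ee_pos: [0.5001, 0.1445, 0.0557]
tcp_rot: [0.0, 0.024, 1.0, 0.0]
force: [1.8, 1.2, 4.1]
finger_gap: 0.0002
grip_force: 2.1
```

The fingers met a spring force of 4.1 N at 0.0557 m, so the key is up. I'll withdraw.

{"fn": "step_arm", "kwargs": {
  "commands": [
    [0,0,-0.1,0,0,0,0],
    [0,0,-0.5,0,0,0,0],
    [0,0,-0.5,0,0,0,0],
    [0,0,-0.5,0,0,0,0],
    [0,0,0,0,0,0,0],
    [0,0,0,0,0,0,0],
    [0,0,0,0,0,0,0]
  ]
}}

```text
t: 15.98
ee_pos: [0.4994, 0.1444, 0.1743]
tcp_rot: [-0.001, 0.024, 1.0, -0.0]
force: [-0.8, 0.3, -0.8]
finger_gap: -0.0001
grip_force: 0.0
```

```bash
python3 -c "
from cell import *
print(close_job())"
```

```text
the job is handed in; nothing more can be done
None
```

The left-hand key was the latched one: I tapped all four keys left to right, pressed it firmly until it let go, checked with a light touch that it is up, and handed the job in with the hand clear (no verdict was returned).

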